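# Set up the seasoning station and hold its sprung lid at the mark

### The arm

A 6-joint arm with a two-finger parallel gripper is mounted at the origin on a cart in front of the work surface, level with it; the furniture and walls round the work are solid. World frame = base frame: x ahead of the robot, y to its left, z up, the work surface at z = 0. Lengths are in m, angles in rad, forces in N, time in s.
With the tool pointing down it reaches from about 0.225 to 0.875 m from the base axis. Payload 3.4 kg.
Tool frame: the origin (TCP) lies midway between the tips of the shut fingers; the grasp point (between the pads) lies 19 mm behind it; z points along the fingers, y is the line along which they close (so a half turn about z gives the same grasp; the last joint's range is limited). The gripper opens to 85 mm and grips with 20 to 120 N. Pads are 22 mm wide; open, the fingers measure 114 mm over their backs; the gripper's body (76 mm by 85 mm) begins 54 mm behind the grasp point. The pads swing forward as they close: fully open they stand 13 mm farther back than shut.
Start: joints at [-1.293, 0.276, 1.505, -0, 1.361, -0.121], TCP at [0.223, -0.53, 0.231] pointing down, gripper open.
Joint ranges: [-2.89, 2.89], [-0.75, 2.08], [0.22, 2.7], [-1.18, 4.32], [0.11, 2.71], [-2.7, 2.7]. Speed limits (rad/s): [2.57, 2.57, 3.14, 3.14, 3.14, 3.14].

### API

Orientations are given as [roll, pitch, yaw] about the fixed x, y, z axes, in that order (R = Rz(yaw) Ry(pitch) Rx(roll)).
In Python, from cell import bot gives the robot as it stands. The module is installed in compiled form; this text tells all that it offers.
- The arm moves only by the tool send_rows, never from a script. Its argument "increments" is a list of rows, each a list of 2 entries, a list of its own where there are three numbers: the shift along the tool's x, y, z each as a share of 0.025 m, from -1 to 1, then the turn about the tool's z as a share of 180 degrees, from -1 to 1. In form: [[[x, y, z], roll], ...]. A call has 1 to 20 rows; each row shifts and turns the commanded pose from where the row before left it, along the tool's axes as they then stand; what a row does not reach is not made up. A row lasts 1/10 s, in which the tool goes at most 50 mm and 8.59 degrees, less where a joint would pass 70% of its speed; a pose out of reach is approached as far as the arm can. A call with a number of a shift or a turn outside -1 to 1 is refused whole. A call with a gripper value outside its range is refused whole. "claw" is the opening, from 0 (shut) to 1 (fully open), set as the call begins (left out, the last holds). The fingers move at their own pace and stop on an object; "newtons" is the grip in N (left out, the last holds). Time passes only in rows, so rows that do not move let the fingers close. It gives the time, the measured TCP pose, the force, the opening and the grip force at its end, in the units of the state.
- bot.read_state(): the state, without advancing time (a new reading comes with each control period).
- bot.capture(name): name is "scene" or "top"; returns the picture (384x512x3 uint8, red, green, blue); there is no depth.
- bot.get_calibration(name): a dict with "fov_y" (degrees; the focal length in pixels is half the picture's height over the tangent of half this angle, whatever the lens; pixels are square), "cx", "cy" (the principal point, pixels), "cam_to_world" (4x4, takes a point from camera to world coordinates). Camera axes: x right, y up, looking along -z (the intrinsics and any distortion apply to the point x, -y, -z); pixel columns grow to the right and rows downward; lengths in m; the calibration is good to about 2 mm. A picture is of the moment at which its call begins. get_calibration takes no time and is no camera call.
- bot.hand_in(): hands the job in; it is judged then, once.
The state is a dict: "time_s": time; "joint_pos": joint angles; "joint_velocities": joint speeds; "effort": joint torques, N m; "tcp_pos": TCP position; "eef_rot": TCP orientation; "ft_force": force on the tool from outside, world axes, zero at the start; "torque": the same for the moment, N m; "gripper_width": finger opening in m; "grasp_force": force on a finger pad.
Only numpy, scipy, OpenCV 4.12 (cv2) and the standard library are available. Lean on these libraries where they do the work, as an engineer would, in place of code of your own. Each camera call takes 0.05 s, during which the arm holds its last target. There are 200 camera calls.

### The job

Get the seasoning station ready for the cook at the hob: first stand the salt shaker (the one out in the open, left of the station, not the one at the back among the bottles) upright in the steel ring on the station's board, right down on the board, and let go of it. Then take the knob of the sprung box lid, lift the lid until the pin on its front edge stands midway between the two prongs of the marker on the scale, and keep holding it still there by the knob: the lid springs shut if let go, so the job finishes while you hold it. Do not shift the marker, and leave the spice jar, the garlic and the onion where they are.

Things in the scene. Friction and masses are not known exactly. Their poses are not given: they have to be found in the camera images.
- station: Fixed wooden board 140 (x) x 240 (y) x 12 mm, right of the middle; origin under its centre, x away from the robot, y left along it, z up; turned 20 to 37 degrees clockwise. A steel ring at its left end; on the rest a box (110 x 140 mm, rim at height 74) with sprung lid, hinged at the left. A steel arc scale about the hinge line stands before its front (local x -56 to -75 mm), up to 170 mm high.
- ring (a point): Centre of the steel ring's bore on the board's top, 12 mm above the worktop: the spot where the shaker's foot belongs. Ring 62 mm outside, 50 mm bore, 22 mm high (its top 34 mm above the worktop), open at the top, with the bare board as its floor. Axes as the station's.
- shaker_centre (a point): Centre, half-way up, of the loose salt shaker: clear round body 44 mm in diameter, rounded grey cap 34 mm wide above 74 mm; 90 mm high, 80 to 170 g; stands upright left of the middle, z along its axis. A taller spice jar (109 mm, wide flat cap) and a garlic bulb stand in the same area, in any order.
- shaker: The same salt shaker; origin at the centre of its underside.
- lid_hinge (a point): A point on the lid's hinge line (79 mm above the worktop), mid-way along it; the hinge line runs along the station's x axis. The lid extends from it along the station's -y when shut.
- box_lid (a joint): Opening angle of the lid, rad: 0 shut (level), grows as the right end with the knob rises and swings up to the left about the hinge line; at most 1.3. A spring shuts it: about 0.25 N m when shut, growing by 0.35 N m per rad; with the lid's weight some 3 to 5 N at the knob.
- knob (a point): Centre of the barrel on the lid's steel knob (barrel 20 mm thick, 30 mm long, on a 12 mm stem); x along the barrel and hinge line, z the lid's upward normal. Lid shut: 117 mm above the worktop, 125 mm right of the hinge line and 38 mm above it (34 mm above the lid). Pinched from above on its flat ends it turns between the fingers as the lid swings, so the hand need not tilt.
- lid_pin (a point): Free end of the pin (6 mm thick) that juts from the front edge of the lid towards the robot, 90 mm from the hinge line; it moves with the lid.
- marker (a joint): Angle of the marker on the scale, rad, 0.4 to 0.8, different every time: the lid angle at which the pin is midway between the marker's prongs. Held by stiff friction.
- mark (a point): Middle of the gap between the two prongs of the marker, 90 mm from the hinge line, where the pin is to be. The prongs are 4 mm thick with 23 mm clear between them and point away from the hinge line; the pin passes between and over them freely.
- spice_jar_a: Spice jar, 45 mm in diameter, 109 mm high, flat screw cap; loose, stands in the shaker's area; leave alone. Origin at the centre of its underside.
- garlic: Garlic bulb, about 53 mm; loose, in the shaker's area; leave alone. Origin under its centre.
- onion: Onion, about 83 mm; loose, towards the back, left of the station; leave alone. Origin under its centre.
Mind the look-alikes: they are no part of the job. There is more than one size of the shaker; the job needs the smallest.

How it is judged:
On the way, in this order (a step that is already met when the one before it is completed fails the run):
1. the salt shaker stands upright in the ring, down on the board, let go, while the lid is shut (horizontal distance between shaker_centre and ring below 0.007 m and angle between shaker_centre's own z axis and vertical below 0.12 rad and height (world z) of shaker_centre below 0.062 m and contact force between the fingers and shaker below 0.1 N and value of joint box_lid below 0.15 rad), for 0.3 s.
2. the lid is held by its knob with its pin between the marker's prongs (distance between lid_pin and mark below 0.008 m and (contact force between the fingers and box_lid_c3 above 0.8 N or contact force between the fingers and box_lid_c4 above 0.8 N)), for 0.5 s.
At the end, for the whole second after the job is handed in: The shaker stands in the ring, let go (axis within 7 mm, tilt under 0.12 rad, foot within 5 mm of the board); the fingers hold the knob (over 0.8 N) and the lid is still, its pin within 8 mm of the middle of the marker's gap (all of step 2 and horizontal distance between shaker_centre and ring below 0.007 m and angle between shaker_centre's own z axis and vertical below 0.12 rad and height (world z) of shaker_centre below 0.062 m and contact force between the fingers and shaker below 0.1 N and velocity of joint box_lid between -0.1 and 0.1 rad/s); the arm keeps its last pose, push and grip.
It fails at once if the marker is shifted by more than 4 mm (distance of mark from where it was at the start of the episode above 0.004 m).
It fails at once if the spice jar is moved by more than 30 mm (distance of spice_jar_a from where it was at the start of the episode above 0.03 m).
It fails at once if the garlic is moved by more than 30 mm (distance of garlic from where it was at the start of the episode above 0.03 m).
It fails at once if the onion is moved by more than 30 mm (distance of onion from where it was at the start of the episode above 0.03 m).
It also fails if it takes over 51 s, if anything falls off the work surface, if the arm or the gripper's body presses on something with over 40 N, if the wrist force passes 120 N, or if a joint passes its speed limit or range.

## Working session

There is one attempt and no reset: what is moved stays moved. The work goes in short steps, Python scripts to look and compute and a tool call to move; the robot and the scene stay as the last step left them, time stands still between calls to the robot, and variables do not carry over. Pictures are saved under pics/ and viewed, at most 10 in all, crops included, and the job is handed in when it is done.

Besides the shell and the picture viewer there is one more tool, called after "Call:" by a JSON object that holds its "name" and its "arguments", one argument or row to a line. send_rows: Moves the arm, as the interface text tells. Its arguments: {"type":"object","properties":{"increments":{"type":"array"},"claw":{"type":"number"},"newtons":{"type":"number"}},"required":["increments"]}

```bash
mkdir -p pics; python3 - <<'E'
from cell import bot
import cv2
for n in("scene","top"):
    im=bot.capture(n); cv2.imwrite(f"pics/{n}0.png",cv2.cvtColor(im,cv2.COLOR_RGB2BGR))
    c=bot.get_calibration(n); print(n,c)
s=bot.read_state();print(s)
E
```

```text
scene {'fov_y': 56.00938946222581, 'cx': 254.47702842642045, 'cy': 197.0187992062144, 'cam_to_world': array([[-0.87271699,  0.22456102, -0.43351749,  0.00912898],
       [-0.48789613, -0.3684795 ,  0.7913155 ,  0.80786326],
       [ 0.01795631,  0.90210598,  0.43114077,  0.51289395],
       [ 0.        ,  0.        ,  0.        ,  1.        ]])}
top {'fov_y': 54.91161790997842, 'cx': 251.4444750733062, 'cy': 199.11484711248204, 'cam_to_world': array([[ 0.01919871,  0.99710152, -0.07362044,  0.35025324],
       [-0.99972863,  0.02011662,  0.01174698,  0.03455207],
       [ 0.01319393,  0.07337493,  0.99721715,  1.08551677],
       [ 0.        ,  0.        ,  0.        ,  1.        ]])}
{'time_s': 0.1, 'joint_pos': array([-1.29299319e+00,  2.76501531e-01,  1.50602756e+00,  8.96380240e-07,
        1.36073427e+00, -1.20985840e-01]), 'joint_velocities': array([-3.42029775e-04, -6.02411432e-04, -3.02369230e-03, -5.01372510e-05,
        1.01168480e-04,  3.95315435e-04]), 'effort': array([ 1.85072247e-03, -4.17698979e+01, -2.46404564e+01, -4.39491259e-05,
        5.70465912e-03,  1.21265494e-06]), 'tcp_pos': array([ 0.22313979, -0.52939906,  0.23053509]), 'eef_rot': array([-3.13993426e+00, -2.02509076e-04,  3.98788619e-01]), 'ft_force': array([0.33852458, 0.93887257, 0.65343417]), 'torque': array([-0.00616184, -0.01122588, -0.03750929]), 'grasp_force': 0.0, 'gripper_width': 0.08472464002807292}
```

View pics/scene0.png

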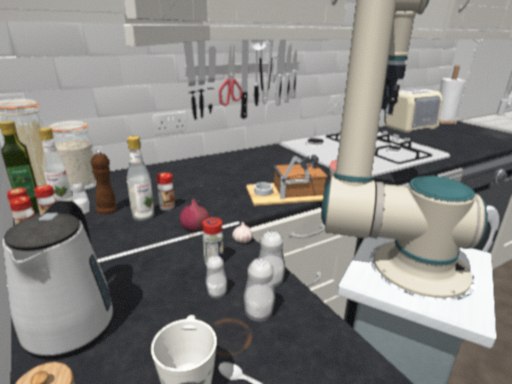

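View pics/top0.png

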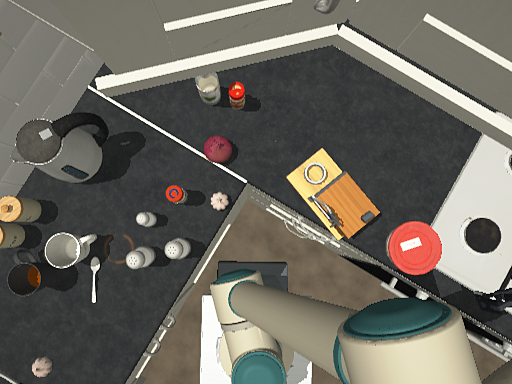

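The top view shows four shaker candidates: (146,219), (140,258) and (177,248) in the open, plus one at the back among the bottles, at scene (80,198). The one at top (146,219) / scene (215,275) looks smallest. The red-capped jar is at top (175,194), the garlic at (220,201), the onion at (218,150), the ring at (316,174) and the knob near (370,216). Next I'll confirm the shaker in an enlarged crop.

```bash
python3 - <<'E'
import cv2,numpy as np
t=cv2.imread("pics/top0.png");s=cv2.imread("pics/scene0.png")
r=lambda im,x,y,w,h,k:cv2.resize(im[y:y+h,x:x+w],None,fx=k,fy=k,interpolation=cv2.INTER_CUBIC)
a=np.hstack([r(t,110,170,130,100,3),r(s,180,210,130,100,3)])  # 780x300
b=np.hstack([r(t,275,140,130,100,3),r(s,235,145,130,100,3)])
cv2.imwrite("pics/crop1.png",np.vstack([a,b]))
E
```

```text
(no output)
```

View pics/crop1.png

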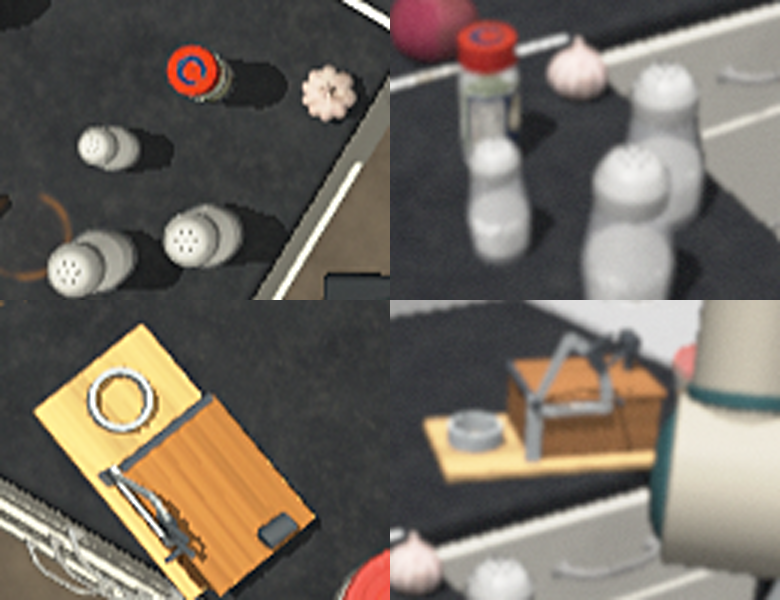

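The smallest shaker is at top (146,219). It is visibly narrower and lower than the two behind it, and it stands out in the open, so it is the one. The crop also shows the ring, the knob block, the scale and the marker fork. Now the positions.

```bash
cat > h.py <<'E'
import numpy as np
from cell import bot
from scipy.optimize import least_squares
C={n:bot.get_calibration(n) for n in("scene","top")}
def ray(n,p):
    c=C[n];f=192/np.tan(np.radians(c["fov_y"]/2));M=c["cam_to_world"]
    d=M[:3,:3]@np.array([(p[0]-c["cx"])/f,-(p[1]-c["cy"])/f,-1]);return M[:3,3],d
def onz(n,p,z):
    o,d=ray(n,p);return o+d*(z-o[2])/d[2]
def proj(n,P):
    c=C[n];f=192/np.tan(np.radians(c["fov_y"]/2));M=c["cam_to_world"]
    q=M[:3,:3].T@(np.asarray(P)-M[:3,3]);return np.array([c["cx"]-f*q[0]/q[2],c["cy"]+f*q[1]/q[2]])
def tri(a,b):
    return least_squares(lambda P:np.r_[proj("scene",P)-a,proj("top",P)-b],[.5,0,.05]).x
def go(target,yaw=None,tcp=None,y0=None):
    s=bot.read_state();t=s["tcp_pos"] if tcp is None else np.array(tcp);y=s["eef_rot"][2] if y0 is None else y0
    d=np.array(target)-t;sh=np.array([d[0]*np.cos(y)+d[1]*np.sin(y),d[0]*np.sin(y)-d[1]*np.cos(y),-d[2]])
    return sh/.025, None if yaw is None else -(yaw-y)/np.pi
E
python3 - <<'E'
from h import *
np.set_printoptions(precision=4,suppress=True)
print("sh cap",onz("top",(142,218.3),.086),"base",onz("top",(150.7,219.3),.003),"tri",tri((215.3,255.7+3),(142,218.3)))
print("sh scene base",onz("scene",(216.7,291.5),0.0))
print("ring",onz("top",(315,173.3),.034), "scene",onz("scene",(235+85/3,145+130/3),.034),tri((263.3,188.3),(315,173.3)))
a,b=onz("top",(322.7,148),.012),onz("top",(286.3,176.7),.012);print("corners",a,b,np.linalg.norm(a-b),np.degrees(np.arctan2(*(a-b)[1::-1])))
c,d=onz("top",(380.3,212.7),.084),onz("top",(348.3,238.3),.084);print("lid right",c,d,np.linalg.norm(c-d),np.degrees(np.arctan2(*(c-d)[1::-1])))
e=onz("top",(345.5,272-1/3-140+140),.084)
print("hinge far",onz("top",(345,271.7),.084))
print("knob",onz("top",(367.3,216.2),.127))
print("fork",tri((308,162),(335,221)))
print("jar",onz("top",(175,194),.109),"garlic",onz("top",(220,201),.05),"onion",onz("top",(218,150),.08),"big",onz("top",(177,248),.1))
E
```

```text
sh cap [0.3663 0.3163 0.086 ] base [0.3652 0.3143 0.003 ] tri [0.366  0.3163 0.0854]
sh scene base [0.3664 0.3143 0.    ]
ring [ 0.506  -0.1591  0.034 ] scene [ 0.498  -0.1431  0.034 ] [ 0.5072 -0.1607  0.0252]
corners [ 0.585  -0.1854  0.012 ] [ 0.4974 -0.0789  0.012 ] 0.13785424786809708 -50.57288225525369
lid right [ 0.3942 -0.3288  0.084 ] [ 0.3232 -0.2414  0.084 ] 0.11264075865841956 -50.918541000167664
hinge far [ 0.2337 -0.2325  0.084 ]
knob [ 0.3825 -0.2791  0.127 ]
fork [ 0.3696 -0.1927  0.1339]
jar [0.4318 0.2255 0.109 ] garlic [0.4196 0.1105 0.05  ] onion [0.5582 0.1173 0.08  ] big [0.2896 0.2171 0.1   ]
```

Station yaw is about -50.7°, so a tool yaw of 0.686 suits the shaker, ring and knob alike. Moving above the shaker.

Call:
{"name": "send_rows", "arguments": {
  "increments": [
    [[0, 0, 0], -0.0305],
    [[0, 0, 0], -0.0305],
    [[0, 0, 0], -0.0305],
    [[0.92, -0.8, 0], 0],
    [[0.92, -0.8, 0], 0],
    [[0.92, -0.8, 0], 0],
    [[0.92, -0.8, 0], 0],
    [[0.92, -0.8, 0], 0],
    [[0.92, -0.8, 0], 0],
    [[0.92, -0.8, 0], 0],
    [[0.92, -0.8, 0], 0],
    [[0.92, -0.8, 0], 0],
    [[0.92, -0.8, 0], 0],
    [[0.92, -0.8, 0], 0],
    [[0.92, -0.8, 0], 0],
    [[0.92, -0.8, 0], 0],
    [[0.92, -0.8, 0], 0]
  ],
  "claw": 1
}}

```text
time_s: 1.8
tcp_pos: [0.2947, -0.1079, 0.2311]
eef_rot: [-3.141, -0.0, 0.686]
ft_force: [1.1, 0.2, -0.3]
gripper_width: 0.0858
grasp_force: 0.0
```

Call:
{"name": "send_rows", "arguments": {
  "increments": [
    [[0.92, -0.8, 0], 0],
    [[0.92, -0.8, 0], 0],
    [[0.92, -0.8, 0], 0],
    [[0.92, -0.8, 0], 0],
    [[0.92, -0.8, 0], 0],
    [[0.92, -0.8, 0], 0],
    [[0.92, -0.8, 0], 0],
    [[0.92, -0.8, 0], 0],
    [[0.92, -0.8, 0], 0],
    [[0.92, -0.8, 0], 0],
    [[0.92, -0.8, 0], 0],
    [[0, 0, 0], 0]
  ]
}}

```text
time_s: 3.0
tcp_pos: [0.3518, 0.2241, 0.2309]
eef_rot: [-3.14, -0.001, 0.69]
ft_force: [0.0, -0.9, -0.2]
gripper_width: 0.0856
grasp_force: 0.0
```

```bash
python3 - <<'E'
from h import *
print(go((.366,.3155,.038),.686)); print(bot.read_state()["tcp_pos"],bot.read_state()["eef_rot"])
E
```

```text
(array([ 2.76367623, -2.45866589,  7.71718362]), np.float64(0.0012241863118873212))
[0.35182487 0.22411671 0.23092959] [-3.14043091e+00 -9.51658900e-04  6.89845895e-01]
```

Call:
{"name": "send_rows", "arguments": {
  "increments": [
    [[0.69, -0.61, 0], 0.001],
    [[0.69, -0.61, 0], 0],
    [[0.69, -0.61, 0], 0],
    [[0.69, -0.62, 0], 0],
    [[0, 0, 0.9], 0],
    [[0, 0, 0.9], 0],
    [[0, 0, 0.9], 0],
    [[0, 0, 0.9], 0],
    [[0, 0, 0.9], 0],
    [[0, 0, 0.9], 0],
    [[0, 0, 0.9], 0],
    [[0, 0, 0.9], 0],
    [[0, 0, 0.5], 0],
    [[0, 0, 0], 0]
  ]
}}

```text
time_s: 4.4
tcp_pos: [0.3646, 0.3105, 0.0371]
eef_rot: [-3.141, 0.005, 0.683]
ft_force: [-0.4, 0.8, -0.5]
gripper_width: 0.0855
grasp_force: 0.0
```

```bash
python3 - <<'E'
from h import *
import cv2
s=bot.read_state();print(go((.366,.3155,.038),.686),s["tcp_pos"],s["ft_force"])
t=cv2.cvtColor(bot.capture("scene"),cv2.COLOR_RGB2BGR)
cv2.imwrite("pics/s2.png",cv2.resize(t[180:330,140:300],None,fx=3.5,fy=3.5,interpolation=cv2.INTER_CUBIC))
E
```

```text
(array([ 0.17104197, -0.11853719, -0.03773992]), np.float64(-0.001039889660027244)) [0.3645521  0.31050299 0.0370565 ] [-0.43952945  0.78784387 -0.45440366]
```

View pics/s2.png

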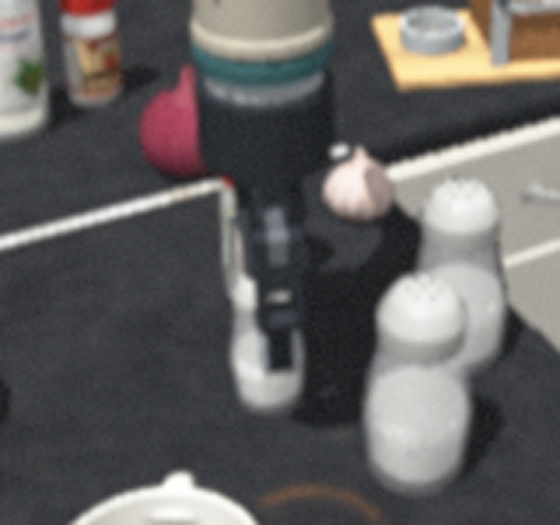

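The fingers straddle the small shaker (crop 265,350). I'll centre up, go slightly lower and grip.

Call:
{"name": "send_rows", "arguments": {
  "increments": [
    [[0.17, -0.12, 0.2], 0],
    [[0, 0, 0], 0],
    [[0, 0, 0], 0]
  ]
}}

```text
time_s: 4.75
tcp_pos: [0.3679, 0.3176, 0.0343]
eef_rot: [3.141, -0.001, 0.683]
ft_force: [0.3, 0.2, 0.7]
gripper_width: 0.0853
grasp_force: 0.0
```

Call:
{"name": "send_rows", "arguments": {
  "increments": [
    [[0, 0, 0], 0],
    [[0, 0, 0], 0],
    [[0, 0, 0], 0],
    [[0, 0, 0], 0],
    [[0, 0, 0], 0],
    [[0, 0, 0], 0],
    [[0, 0, 0], 0],
    [[0, 0, 0], 0]
  ],
  "claw": 0,
  "newtons": 35
}}

```text
time_s: 5.55
tcp_pos: [0.3675, 0.3176, 0.0343]
eef_rot: [-3.141, -0.001, 0.683]
ft_force: [-1.5, -0.5, 5.8]
gripper_width: 0.0383
grasp_force: 34.8
```

```bash
python3 - <<'E'
from h import *
import cv2
s=bot.read_state();print(s["tcp_pos"],s["eef_rot"],s["ft_force"])
# sub-pixel ring fit in the first top picture
t=cv2.imread("pics/top0.png");h=cv2.cvtColor(t,cv2.COLOR_BGR2HSV);R=np.zeros(h.shape[:2],np.uint8);cv2.circle(R,(315,173),15,255,-1)
m=((h[...,1]<70)&(h[...,2]>80)&(R>0)).astype(np.uint8)
cs,_=cv2.findContours(cv2.resize(m*255,None,fx=8,fy=8,interpolation=cv2.INTER_CUBIC),cv2.RETR_CCOMP,cv2.CHAIN_APPROX_NONE)
for c in cs:
    if len(c)>150:
        # threshold not needed: contour of nonzero
        e=cv2.fitEllipse(c);p=((e[0][0]+.5)/8-.5,(e[0][1]+.5)/8-.5);print(p,np.array(e[1])/8,onz("top",p,.034))
E
```

```text
[0.36754473 0.31758625 0.03429807] [-3.14143202e+00 -6.19494731e-04  6.82970347e-01] [-1.4710046  -0.48978197  5.83342393]
(314.61883544921875, 172.60528564453125) [22.78147316 23.32178497] [ 0.50795932 -0.15798615  0.034     ]
(314.4086608886719, 172.74740600585938) [14.62365627 15.84004116] [ 0.5075346  -0.15738331  0.034     ]
```

Call:
{"name": "send_rows", "arguments": {
  "increments": [
    [[0, 0, -0.3], 0],
    [[0, 0, -0.7], 0],
    [[0, 0, -1], 0],
    [[0, 0, -1], 0],
    [[0, 0, -1], 0],
    [[0, 0, -1], 0],
    [[0, 0, -0.7], 0],
    [[0, 0, -0.3], 0],
    [[0, 0, 0], 0]
  ]
}}

```text
time_s: 6.45
tcp_pos: [0.3678, 0.3175, 0.1845]
eef_rot: [3.141, -0.002, 0.683]
ft_force: [0.3, 0.3, -1.5]
gripper_width: 0.0378
grasp_force: 35.1
```

```bash
python3 - <<'E'
from h import *
import cv2
s=bot.read_state();print(s["tcp_pos"],s["ft_force"],s["gripper_width"],go((.5075,-.1577,.18),.686))
t=cv2.cvtColor(bot.capture("scene"),cv2.COLOR_RGB2BGR)
cv2.imwrite("pics/s3.png",cv2.resize(t[100:330,140:300],None,fx=2.5,fy=2.5,interpolation=cv2.INTER_CUBIC))
E
```

```text
[0.36783842 0.31746016 0.18449977] [ 0.29711374  0.28020812 -1.4882724 ] 0.03783675366088184 (array([-7.66422567, 18.26777759,  0.17999068]), np.float64(-0.0009171026493006207))
```

View pics/s3.png

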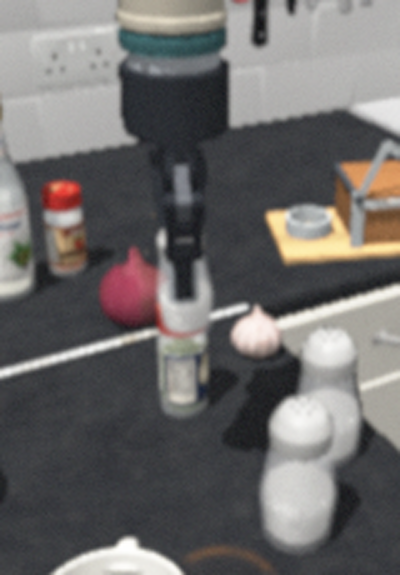

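The shaker is held upright, above the jar's cap. Carrying it to the ring.

Call:
{"name": "send_rows", "arguments": {
  "increments": [
    [[-0.2, 0.46, 0], 0],
    [[-0.4, 0.94, 0], 0],
    [[-0.4, 0.94, 0], 0],
    [[-0.4, 0.94, 0], 0],
    [[-0.4, 0.94, 0], 0],
    [[-0.4, 0.94, 0], 0],
    [[-0.4, 0.94, 0], 0],
    [[-0.4, 0.94, 0], 0],
    [[-0.4, 0.94, 0], 0],
    [[-0.4, 0.94, 0], 0],
    [[-0.4, 0.94, 0], 0],
    [[-0.4, 0.94, 0], 0],
    [[-0.4, 0.94, 0], 0],
    [[-0.4, 0.94, 0], 0],
    [[-0.4, 0.94, 0], 0],
    [[-0.4, 0.94, 0], 0],
    [[-0.4, 0.94, 0], 0],
    [[-0.4, 0.94, 0], 0],
    [[-0.4, 0.94, 0], 0],
    [[-0.2, 0.9, 0], 0]
  ]
}}

```text
time_s: 8.5
tcp_pos: [0.507, -0.1588, 0.1823]
eef_rot: [-3.139, 0.002, 0.682]
ft_force: [0.3, 0.5, -0.8]
gripper_width: 0.0384
grasp_force: 35.1
```

Call:
{"name": "send_rows", "arguments": {
  "increments": [
    [[0, 0, 0.6], 0],
    [[0, 0, 0.8], 0],
    [[0, 0, 0.8], 0],
    [[0, 0, 0.6], 0],
    [[0, 0, 0], 0]
  ]
}}

```text
time_s: 9.0
tcp_pos: [0.5055, -0.1567, 0.1105]
eef_rot: [-3.135, 0.004, 0.683]
ft_force: [-0.1, 0.3, -1.6]
gripper_width: 0.0384
grasp_force: 35.1
```

```bash
python3 - <<'E'
from h import *
import cv2
s=bot.read_state();print(s["tcp_pos"],s["eef_rot"],s["ft_force"],go((.5075,-.1577,.0745),.683))
a=cv2.cvtColor(bot.capture("top"),cv2.COLOR_RGB2BGR)[130:230,270:400];t=cv2.cvtColor(bot.capture("scene"),cv2.COLOR_RGB2BGR)[120:220,220:350]
cv2.imwrite("pics/s4.png",np.hstack([cv2.resize(x,None,fx=3,fy=3,interpolation=cv2.INTER_CUBIC) for x in(a,t)]))
E
```

```text
[ 0.50545666 -0.15665591  0.11050459] [-3.13470262  0.00401948  0.68280359] [-0.06254893  0.28011696 -1.6346277 ] (array([0.0370578 , 0.08397189, 1.44018356]), np.float64(-6.252043716648921e-05))
```

View pics/s4.png

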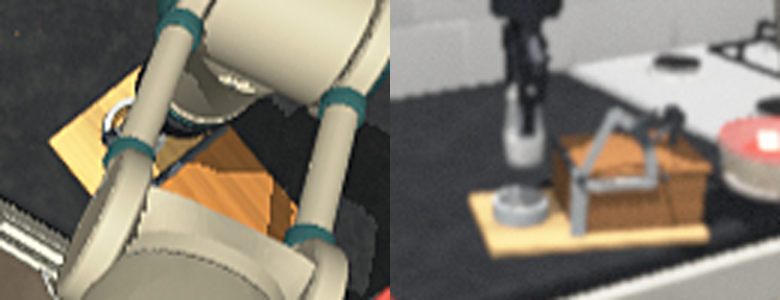

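Shaker hangs above the ring (scene crop foot at 523,160; ring at 522,203). Lowering with force check.

Call:
{"name": "send_rows", "arguments": {
  "increments": [
    [[0.04, 0.08, 0.6], 0],
    [[0, 0, 0.6], 0],
    [[0, 0, 0.2], 0],
    [[0, 0, 0], 0],
    [[0, 0, 0], 0]
  ]
}}

```text
time_s: 9.6
tcp_pos: [0.5112, -0.1583, 0.0796]
eef_rot: [3.14, -0.001, 0.683]
ft_force: [-0.1, -0.7, -1.0]
gripper_width: 0.0379
grasp_force: 35.1
```

```bash
python3 - <<'E'
from h import *
import cv2
s=bot.read_state();t=s["tcp_pos"];print(t,s["eef_rot"],s["ft_force"],go((.5075,-.1577,.0465),.683))
im=cv2.cvtColor(bot.capture("scene"),cv2.COLOR_RGB2BGR);P=[]
k=6;x0,y0=235,150;c=cv2.resize(im[y0:y0+60,x0:x0+60],None,fx=k,fy=k,interpolation=cv2.INTER_CUBIC)
def circ(cx,cy,z,r,col):
    for a in np.linspace(0,6.28,60):
        p=proj("scene",(cx+r*np.cos(a),cy+r*np.sin(a),z));cv2.circle(c,tuple(np.int32(((p-[x0,y0]+.5)*k))),1,col,-1)
d=c.copy()
circ(.5075,-.1577,.034,.031,(0,0,255));circ(t[0],t[1],t[2]-.0343,.022,(0,255,0))
cv2.imwrite("pics/s5.png",np.hstack([d,c]))
E
```

```text
[ 0.51118383 -0.15833592  0.07962283] [ 3.14011476e+00 -5.83019096e-04  6.83151824e-01] [-0.06016019 -0.72723852 -0.96774122] (array([-0.09822869, -0.11274382,  1.32491318]), np.float64(4.832714140176746e-05))
```

View pics/s5.png

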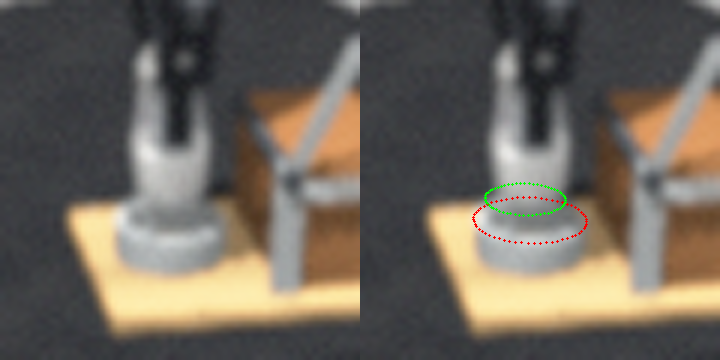

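Call:
{"name": "send_rows", "arguments": {
  "increments": [
    [[0, 0, 0], 0]
  ]
}}

```text
time_s: 9.75
tcp_pos: [0.5112, -0.1582, 0.0797]
eef_rot: [3.14, -0.001, 0.683]
ft_force: [0.5, 0.5, -1.2]
gripper_width: 0.0381
grasp_force: 35.1
```

Call:
{"name": "send_rows", "arguments": {
  "increments": [
    [[0, 0, 0], 0]
  ]
}}

```text
time_s: 9.85
tcp_pos: [0.511, -0.1581, 0.0794]
eef_rot: [3.14, -0.0, 0.683]
ft_force: [-0.5, 0.8, -2.5]
gripper_width: 0.0379
grasp_force: 35.1
```

Call:
{"name": "send_rows", "arguments": {
  "increments": [
    [[0, 0, 0], 0]
  ]
}}

```text
time_s: 9.95
tcp_pos: [0.5108, -0.158, 0.0791]
eef_rot: [3.141, -0.0, 0.683]
ft_force: [0.3, 0.4, -1.7]
gripper_width: 0.038
grasp_force: 35.1
```

Call:
{"name": "send_rows", "arguments": {
  "increments": [
    [[-0.05, -0.1, 0], 0],
    [[0, 0, 0.2], 0],
    [[0, 0, 0.2], 0],
    [[0, 0, 0.2], 0],
    [[0, 0, 0], 0],
    [[0, 0, 0], 0]
  ]
}}

```text
time_s: 10.55
tcp_pos: [0.5079, -0.1568, 0.0634]
eef_rot: [-3.141, 0.0, 0.683]
ft_force: [0.1, -0.1, -1.7]
gripper_width: 0.0381
grasp_force: 35.1
```

Call:
{"name": "send_rows", "arguments": {
  "increments": [
    [[0, 0, 0.1], 0],
    [[0, 0, 0.1], 0],
    [[0, 0, 0], 0],
    [[0, 0, 0], 0]
  ]
}}

```text
time_s: 10.95
tcp_pos: [0.508, -0.1568, 0.0587]
eef_rot: [3.142, 0.0, 0.683]
ft_force: [-0.3, 0.6, -1.7]
gripper_width: 0.038
grasp_force: 35.1
```

Foot is now 10 mm below the ring's rim with no contact force, so it is inside. Continuing down to the board.

Call:
{"name": "send_rows", "arguments": {
  "increments": [
    [[0, 0, 0.15], 0],
    [[0, 0, 0.15], 0],
    [[0, 0, 0.12], 0],
    [[0, 0, 0.04], 0],
    [[0, 0, 0], 0],
    [[0, 0, 0], 0]
  ]
}}

```text
time_s: 11.55
tcp_pos: [0.5081, -0.1569, 0.0473]
eef_rot: [3.142, 0.0, 0.683]
ft_force: [-0.3, 0.2, -2.0]
gripper_width: 0.0376
grasp_force: 35.1
```

Call:
{"name": "send_rows", "arguments": {
  "increments": [
    [[0, 0, 0.04], 0],
    [[0, 0, 0], 0],
    [[0, 0, 0], 0]
  ]
}}

```text
time_s: 11.85
tcp_pos: [0.5083, -0.157, 0.0464]
eef_rot: [3.141, -0.0, 0.683]
ft_force: [0.4, -0.5, 0.3]
gripper_width: 0.0381
grasp_force: 35.2
```

Call:
{"name": "send_rows", "arguments": {
  "increments": [
    [[0, 0, 0], 0],
    [[0, 0, 0], 0],
    [[0, 0, 0], 0],
    [[0, 0, 0], 0],
    [[0, 0, 0], 0],
    [[0, 0, 0], 0],
    [[0, 0, 0], 0]
  ],
  "claw": 1
}}

```text
time_s: 12.55
tcp_pos: [0.5081, -0.1568, 0.0463]
eef_rot: [3.142, 0.0, 0.683]
ft_force: [-1.0, -0.2, 0.0]
gripper_width: 0.0851
grasp_force: 0.0
```

Call:
{"name": "send_rows", "arguments": {
  "increments": [
    [[0, 0, -0.5], 0],
    [[0, 0, -1], 0],
    [[0, 0, -1], 0],
    [[0, 0, -1], 0],
    [[0, 0, -1], 0],
    [[0, 0, -1], 0],
    [[0, 0, -1], 0],
    [[0, 0, -1], 0],
    [[0, 0, -0.5], 0],
    [[0, 0, 0], 0]
  ]
}}

```text
time_s: 13.55
tcp_pos: [0.509, -0.1572, 0.248]
eef_rot: [3.138, -0.002, 0.683]
ft_force: [-0.4, -0.1, -0.0]
gripper_width: 0.0857
grasp_force: 0.0
```

```bash
python3 - <<'E'
from h import *
import cv2
im=cv2.cvtColor(bot.capture("scene"),cv2.COLOR_RGB2BGR);tp=cv2.cvtColor(bot.capture("top"),cv2.COLOR_RGB2BGR)
th=np.radians(-50.7);X=np.array([np.cos(th),np.sin(th),0]);Y=np.array([-np.sin(th),np.cos(th),0]);Z=np.array([0,0,1.])
R=np.array([.5075,-.1577,0]);H=R-.0475*Y+.079*Z
k=6;x0,y0=262,145
c=cv2.resize(im[y0:y0+64,x0:x0+64],None,fx=k,fy=k,interpolation=cv2.INTER_CUBIC);d=c.copy()
for a,col in((0,(255,0,0)),(.4,(0,0,255)),(.5,(0,255,255)),(.6,(0,255,0)),(.7,(255,255,0)),(.8,(255,0,255))):
    for x in(-.056,-.075):
        for r in (.06,.09,.105):
            p=proj("scene",H+x*X+r*(-np.cos(a)*Y+np.sin(a)*Z));cv2.circle(d,tuple(np.int32((p-[x0,y0]+.5)*k)),2,col,-1)
cv2.imwrite("pics/s6.png",np.vstack([np.hstack([c,d]),np.hstack([cv2.resize(tp[140:206,290:418],None,fx=3,fy=3)]+[cv2.resize(im[145:211,235:363],None,fx=3,fy=3)])]))
E
```

```text
(no output)
```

View pics/s6.png

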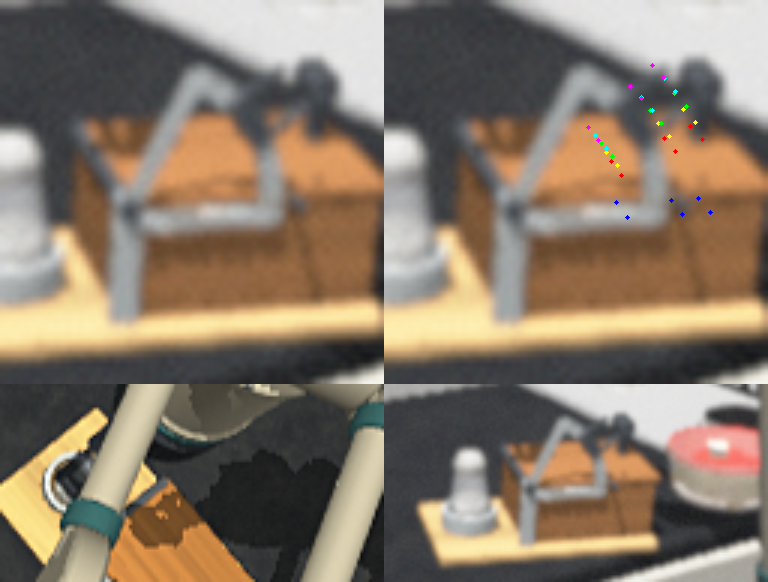

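The shaker stands in the ring (scene crop 470,500), upright. The dark marker fork is near scene pixel (305,162); one enlarged overlay should give its angle.

```bash
cat >> h.py <<'E'
th=np.radians(-50.7);X=np.array([np.cos(th),np.sin(th),0]);Y=np.array([-np.sin(th),np.cos(th),0]);Z=np.array([0,0,1.])
R=np.array([.5075,-.1577,0]);H=R-.0475*Y+.079*Z
def P(a,r,x=-.066): return H+x*X+r*(-np.cos(a)*Y+np.sin(a)*Z)
E
python3 - <<'E'
from h import *
import cv2
k=12;rows=[]
for n,f,x0,y0 in(("scene","pics/scene0.png",294,148),("top","pics/top0.png",320,206)):
    im=cv2.imread(f);c=cv2.resize(im[y0:y0+25,x0:x0+33],None,fx=k,fy=k,interpolation=cv2.INTER_CUBIC);d=c.copy()
    for a,col in((.4,(0,0,255)),(.5,(0,255,255)),(.6,(0,255,0)),(.7,(255,255,0)),(.8,(255,0,255))):
        q=[tuple(np.int32((proj(n,P(a,r))-[x0,y0]+.5)*k)) for r in(.08,.09,.1)]
        cv2.line(d,q[0],q[2],col,1);cv2.circle(d,q[1],3,col,-1);print(n,a,q[1])
    rows.append(np.hstack([c,d]))
cv2.imwrite("pics/s7.png",np.vstack(rows))
E
```

```text
scene 0.4 (np.int32(187), np.int32(254))
scene 0.5 (np.int32(175), np.int32(225))
scene 0.6 (np.int32(160), np.int32(198))
scene 0.7 (np.int32(142), np.int32(172))
scene 0.8 (np.int32(121), np.int32(149))
top 0.4 (np.int32(146), np.int32(202))
top 0.5 (np.int32(143), np.int32(188))
top 0.6 (np.int32(137), np.int32(170))
top 0.7 (np.int32(129), np.int32(150))
top 0.8 (np.int32(118), np.int32(126))
```

View pics/s7.png

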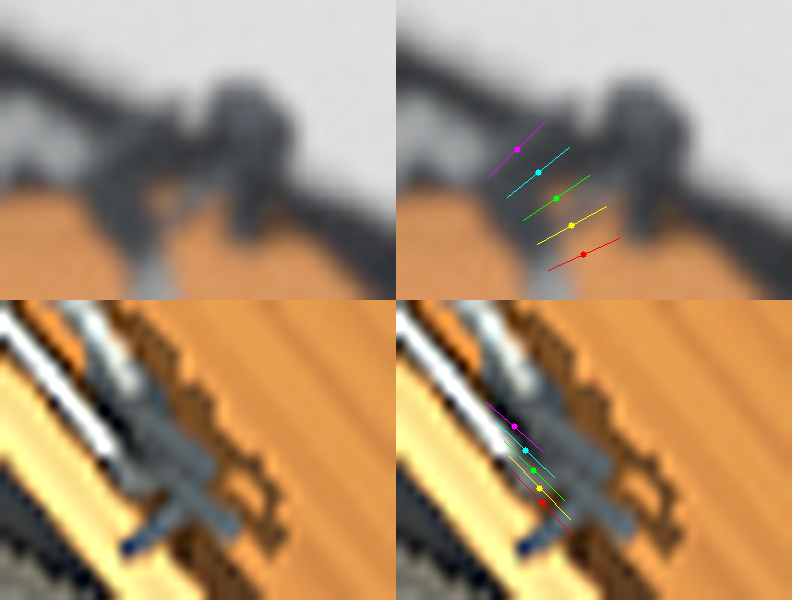

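```bash
python3 - <<'E'
from h import *
np.set_printoptions(precision=4,suppress=True)
f=lambda p,o,k:np.array(o)+np.array(p)/k-.5
loc=lambda q:np.array([(q-H)@X,(q-H)@Y,(q-H)@Z])
S=lambda p:f(p,(294,148),12);T=lambda p:f(p,(320,206),12)
for n,a,b in(("up",(190,100),(210,165)),("lo",(213,180),(238,230)),("pin",None,(122,248)),("upbase",(135,150),(150,125)),("lobase",(155,235),(160,165))):
    s=S(a) if a else f((297,207),(262,145),6)
    q=tri(s,T(b));l=loc(q);print(n,l,"r",np.hypot(l[1],l[2]),"ang",np.arctan2(l[2],-l[1]),"res",proj("scene",q)-s,proj("top",q)-T(b))
q=onz("top",(367.3,216.2),.127);print("knob",loc(q))
E
```

```text
up [-0.0581 -0.0809  0.0742] r 0.1097656732286596 ang 0.7427551690862124 res [-0.5412 -0.0084] [0.1552 0.4203]
lo [-0.0563 -0.0951  0.0512] r 0.10806007751032859 ang 0.49388723532060763 res [1.172  0.0107] [-0.3338 -0.9226]
pin [-0.0703 -0.0912  0.0019] r 0.09126598343726525 ang 0.0211707849949932 res [0.2772 0.003 ] [-0.0827 -0.2275]
upbase [-0.0602 -0.0675  0.0621] r 0.09167761206284403 ang 0.7439993124381487 res [-0.2763 -0.0063] [0.0819 0.2166]
lobase [-0.0587 -0.0772  0.0379] r 0.08603055318606588 ang 0.45587541249726976 res [0.3459 0.0065] [-0.1026 -0.2751]
knob [ 0.0148 -0.1261  0.048 ]
```

The fork triangulates cleanly to a marker angle of about 0.61 rad, and the hinge and knob geometry agree with it. Working out the move to the knob.

```bash
python3 - <<'E'
from h import *
K=H+.0148*X-.125*Y;K[2]=.101;print(K,go(K,.6859));print(X@np.array([np.sin(.683),-np.cos(.683),0]))
E
```

```text
[ 0.3833866  -0.27841104  0.101     ] (array([-6.92840193,  0.64381606,  5.77607554]), np.float64(-0.0008747578966109962))
0.9999957531508851
```

Call:
{"name": "send_rows", "arguments": {
  "increments": [
    [[-0.5, 0.08, 0], 0],
    [[-0.92, 0.08, 0], 0],
    [[-0.92, 0.08, 0], 0],
    [[-0.92, 0.08, 0], 0],
    [[-0.92, 0.08, 0], 0],
    [[-0.92, 0.08, 0], 0],
    [[-0.92, 0.08, 0], 0],
    [[-0.91, 0.08, 0], 0],
    [[0, 0, 0.8], 0],
    [[0, 0, 0.8], 0],
    [[0, 0, 0.8], 0],
    [[0, 0, 0.6], 0],
    [[0, 0, 0], 0],
    [[0, 0, 0], 0],
    [[0, 0, 0], 0],
    [[0, 0, 0], 0]
  ],
  "claw": 0.65
}}

```text
time_s: 15.25
tcp_pos: [0.3841, -0.2791, 0.1721]
eef_rot: [3.14, -0.0, 0.683]
ft_force: [0.6, -0.5, -1.5]
gripper_width: 0.0556
grasp_force: 0.0
```

```bash
python3 - <<'E'
from h import *
K=H+.0148*X-.125*Y;K[2]=.101;print(K,go(K,.6859))
E
```

```text
[ 0.3833866  -0.27841104  0.101     ] (array([-0.00620563, -0.03846147,  2.84289134]), np.float64(-0.0008841030464013808))
```

Call:
{"name": "send_rows", "arguments": {
  "increments": [
    [[0, -0.04, 0.5], 0],
    [[0, 0, 0.6], 0],
    [[0, 0, 0.6], 0],
    [[0, 0, 0.5], 0],
    [[0, 0, 0.4], 0],
    [[0, 0, 0.24], 0],
    [[0, 0, 0], 0],
    [[0, 0, 0], 0]
  ]
}}

```text
time_s: 16.05
tcp_pos: [0.3835, -0.2781, 0.1007]
eef_rot: [3.141, -0.0, 0.683]
ft_force: [0.4, -0.3, 0.6]
gripper_width: 0.0556
grasp_force: 0.0
```

Call:
{"name": "send_rows", "arguments": {
  "increments": [
    [[0, 0, 0], 0],
    [[0, 0, 0], 0],
    [[0, 0, 0], 0],
    [[0, 0, 0], 0],
    [[0, 0, 0], 0],
    [[0, 0, 0], 0],
    [[0, 0, 0], 0]
  ],
  "claw": 0,
  "newtons": 30
}}

```text
time_s: 16.75
tcp_pos: [0.3844, -0.2794, 0.1011]
eef_rot: [3.137, 0.0, 0.683]
ft_force: [3.3, -5.3, 2.8]
gripper_width: 0.0295
grasp_force: 34.7
```

The knob is gripped (29.5 mm, the barrel's length). Relieving the side load and lifting along the arc, the first half first.

Call:
{"name": "send_rows", "arguments": {
  "increments": [
    [[0, 0.06, 0], 0],
    [[0.084, 0, -0.252], 0],
    [[0.097, 0, -0.248], 0],
    [[0.109, 0, -0.242], 0],
    [[0.121, 0, -0.236], 0],
    [[0.133, 0, -0.231], 0],
    [[0.144, 0, -0.223], 0],
    [[0, 0, 0], 0],
    [[0, 0, 0], 0]
  ]
}}

```text
time_s: 17.65
tcp_pos: [0.3975, -0.2682, 0.1353]
eef_rot: [3.142, 0.0, 0.683]
ft_force: [4.0, -4.3, -5.3]
gripper_width: 0.0295
grasp_force: 32.6
```

Call:
{"name": "send_rows", "arguments": {
  "increments": [
    [[0.156, 0.04, -0.215], 0],
    [[0.166, 0, -0.208], 0],
    [[0.177, 0, -0.199], 0],
    [[0.186, 0, -0.188], 0],
    [[0.197, 0, -0.18], 0],
    [[0.204, 0, -0.169], 0],
    [[0, 0, 0], 0],
    [[0, 0, 0], 0],
    [[0, 0, 0], 0]
  ]
}}

```text
time_s: 18.55
tcp_pos: [0.4184, -0.2508, 0.1646]
eef_rot: [-3.139, -0.0, 0.683]
ft_force: [0.1, 0.2, -8.6]
gripper_width: 0.0294
grasp_force: 31.0
```

```bash
python3 - <<'E'
from h import *
import cv2
s=bot.read_state();t=s["tcp_pos"];print(t,s["ft_force"],s["grasp_force"])
l=t+[0,0,.017]-H;y,z=l@Y,l[2];print("lid angle",np.arctan2(z,-y)-np.arctan2(.038,.125),"r",np.hypot(y,z))
im=cv2.cvtColor(bot.capture("scene"),cv2.COLOR_RGB2BGR);k=12;x0,y0=290,146
c=cv2.resize(im[y0:y0+44,x0:x0+33],None,fx=k,fy=k,interpolation=cv2.INTER_CUBIC);d=c.copy()
for a,x,col in((.61,-.058,(0,255,0)),(.61,-.0703,(0,0,255))):
    q=np.int32((proj("scene",P(a,.09,x))-[x0,y0]+.5)*k);cv2.circle(d,tuple(q),3,col,-1);print(q)
cv2.imwrite("pics/s8.png",np.hstack([c,d]))
E
```

```text
[ 0.41840475 -0.25079201  0.16464192] [ 0.12308645  0.22759932 -8.56439379] 30.99051833152771
lid angle 0.6111461661808893 r 0.13038726748402407
[197 208]
[212 225]
```

View pics/s8.png

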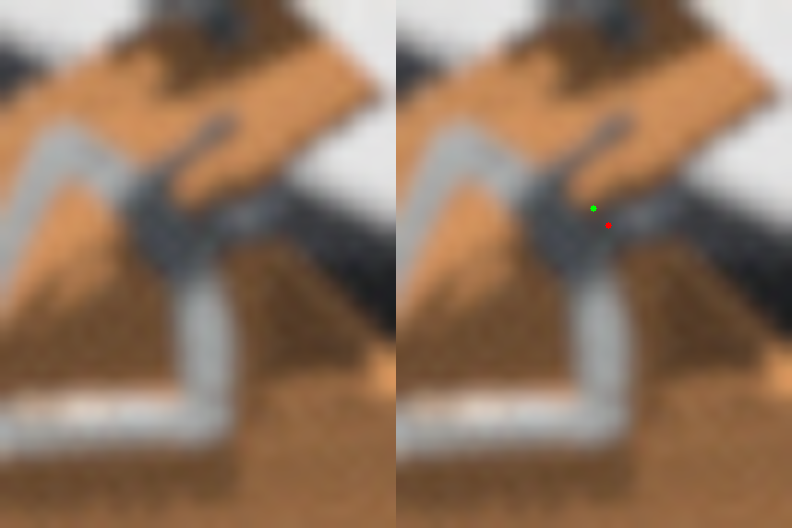

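```bash
python3 - <<'E'
from h import *
np.set_printoptions(precision=4,suppress=True)
s8=lambda p:np.array([290,146])+np.array(p)/12-.5
loc=lambda q:np.array([(q-H)@X,(q-H)@Y,(q-H)@Z])
T=lambda p:np.array([320,206])+np.array(p)/12-.5
for n,a,b in(("up",(235,118),(210,165)),("lo",(287,205),(238,230))):
    q=tri(s8(a),T(b));l=loc(q);print(n,l,np.hypot(l[1],l[2]),np.arctan2(l[2],-l[1]),proj("scene",q)-s8(a),proj("top",q)-T(b))
pr=lambda *a:(proj("scene",P(*a))-[290,146]+.5)*12
for a in(.5,.55,.6,.65):print(a,"mid tip",pr(a,.109,-.058),"up/lo tips",pr(a+.124,.109,-.058),pr(a-.124,.109,-.058))
c=P(0,0,-.055)
for a in(.5,.55,.6,.65):
    out=[]
    for x in(-.055,.055):
        for h in(-.003,.004):
            q=H+x*X+.145*(-np.cos(a)*Y+np.sin(a)*Z)+h*(np.sin(a)*Y+np.cos(a)*Z);out.append((proj("scene",q)-[290,146]+.5)*12)
    print(a,"lid corners",np.int32(out).tolist(),"pin tip",pr(a,.09,-.0703),pr(a,.09,-.056))
E
```

```text
up [-0.0584 -0.0803  0.0759] 0.1105370923645048 0.7574119368135661 [-0.3884 -0.0061] [0.1113 0.3013]
lo [-0.0572 -0.0977  0.0512] 0.1103360096025271 0.4824754542926914 [-0.1022 -0.0008] [0.029  0.0805]
0.5 mid tip [279.3961 202.5218] up/lo tips [256.4184 161.6909] [296.4244 246.072 ]
0.55 mid tip [270.8341 185.6909] up/lo tips [245.5269 146.1544] [290.2868 228.2296]
0.6 mid tip [261.3189 169.3484] up/lo tips [233.7326 131.2173] [283.1628 210.7606]
0.65 mid tip [250.869  153.5398] up/lo tips [221.0605 116.9226] [275.0638 193.7116]
0.5 lid corners [[403, 139], [393, 117], [268, 10], [258, -10]] pin tip [229.1231 255.4749] [212.0757 235.9405]
0.55 lid corners [[392, 116], [381, 95], [258, -10], [247, -31]] pin tip [221.9006 241.5591] [204.9038 222.1467]
0.6 lid corners [[380, 94], [368, 73], [247, -31], [235, -51]] pin tip [213.8906 228.0597] [196.9539 208.7653]
0.65 lid corners [[367, 72], [354, 52], [234, -51], [221, -70]] pin tip [205.1093 215.0136] [188.2421 195.833 ]
```

Marker 0.61–0.62 rad, lid 0.61 rad by both the arm and the lid corner in the picture. Holding, then handing in.

Call:
{"name": "send_rows", "arguments": {
  "increments": [
    [[0, 0, 0], 0],
    [[0, 0, 0], 0],
    [[0, 0, 0], 0],
    [[0, 0, 0], 0],
    [[0, 0, 0], 0],
    [[0, 0, 0], 0],
    [[0, 0, 0], 0],
    [[0, 0, 0], 0]
  ]
}}

```text
time_s: 19.4
tcp_pos: [0.4185, -0.2508, 0.1647]
eef_rot: [-3.139, -0.0, 0.683]
ft_force: [-1.9, 5.2, -9.3]
gripper_width: 0.0294
grasp_force: 30.9
```

```bash
python3 - <<'E'
from h import *
s=bot.read_state();t=s["tcp_pos"];l=t+[0,0,.017]-H;print(t,s["ft_force"],s["grasp_force"],np.arctan2(l[2],-(l@Y))-np.arctan2(.038,.125))
print(bot.hand_in())
E
```

```text
[ 0.41845308 -0.25084564  0.16466158] [-1.88731654  5.19190067 -9.29844846] 30.88019996881485 0.6112598440184485
the job is handed in; nothing more can be done
None
```

I handed the job in at about 19.5 s with the salt shaker standing in the ring, let go, and the lid held still by its knob at about 0.61 rad, against a marker angle I measured at 0.61–0.62 rad; no verdict came back.

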